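Set the laminator's roller-gap lever to its second stop and push the card carrier home

ROBOT

A 6-joint arm with a two-finger parallel gripper is mounted at the origin on the work surface. World frame = base frame: x ahead of the robot, y to its left, z up, the work surface at z = 0. Lengths are in mm, angles in rad, forces in N, time in s.
With the tool pointing down it reaches from about 275 to 750 mm from the base axis. Payload 10.2 kg.
Tool frame: the origin (TCP) lies midway between the tips of the shut fingers; the grasp point (between the pads) lies 19 mm behind it; z points along the fingers, y is the line along which they close (so a half turn about z gives the same grasp; the last joint's range is limited). The gripper opens to 85 mm and grips with 20 to 120 N. Pads are 22 mm wide; open, the fingers measure 114 mm over their backs; the gripper's body (76 mm by 85 mm) begins 54 mm behind the grasp point. The pads swing forward as they close: fully open they stand 13 mm farther back than shut.
Start: joints at [0.951, 0.313, 1.498, -0, 1.331, -0.223], TCP at [202.909, 484.21, 231.294] pointing down, gripper open.
Joint ranges: [-2.94, 2.94], [-0.97, 2.17], [0.19, 2.56], [-1.23, 4.37], [0.02, 3.11], [-2.88, 2.88]. Speed limits (rad/s): [2.39, 2.39, 3.01, 3.14, 3.14, 3.14].

INTERFACE

Orientations are given as a unit quaternion [w, x, y, z].
In Python, from rig import sense, capture, finish_job, find_in, place_of gives the robot as it stands. The module is installed in compiled form; this text tells all that it offers.
- The arm moves only by the shell command python3 -m jog 'ROWS' [FORCE]. ROWS is JSON, a list of rows, each an object of numbers: "tx", "ty", "tz": the shift along the tool's x, y, z in mm; "ax", "ay", "az": the turn, a rotation vector about the tool's x, y, z in rad; "jaw": the closure, from -1 (fully open) to 1 (shut), so that 0 is half open. In form: [{"tx": .., "ty": .., "tz": .., "ax": .., "ay": .., "az": .., "jaw": ..}, ...]. A call has 1 to 5 rows; each row shifts and turns the commanded pose from where the row before left it, along the tool's axes as they then stand; what a row does not reach is not made up. A row lasts 1/8 s, in which the tool goes at most 62.5 mm and 10.7 degrees, less where a joint would pass 70% of its speed; a pose out of reach is approached as far as the arm can. A call with a gripper value outside its range is refused whole. The fingers move at their own pace and stop on an object; FORCE is the grip in N (left out, the last holds). Time passes only in rows, so rows that do not move let the fingers close. It gives the time, the measured TCP pose, the force, the opening and the grip force at its end, in the units of the state.
- sense(): the state, without advancing time (a new reading comes with each control period).
- capture(name): name is "scene" or "top"; returns a dict with "color" (384x512x3 uint8, red, green, blue), "depth" (384x512 float32, mm along the optical axis (not along the pixel's ray), 0 where there is no reading), "fx", "fy", "cx", "cy" (pixels), "camera_from_world" (4x4, takes a point from world to camera coordinates). Camera axes: x right, y up, looking along -z (the intrinsics and any distortion apply to the point x, -y, -z); pixel columns grow to the right and rows downward; lengths in mm; the calibration is good to about 2 mm. A picture is of the moment at which its call begins.
- finish_job(): hands the job in; it is judged then, once.
Trained networks look in the newest picture that a camera, given by its name, has taken for a name from the list of things; names that differ only in an ending like _2 or _b are one class to them, and where a whole thing is asked for, a point or a joint stands for the part that bears it (a point fixed in the world has none). Each returns a list of dicts, best first, with "conf" (0 to 1); they miss things now and then, are a little off and sometimes report something else, mostly with a low value. They report only what shows in the picture. A call takes as long as a camera call. They do not tell look-alikes from the thing itself.
- find_in(query, camera): "centre" ([column, row] in pixels, amid what is visible of it).
- place_of(query, camera): "centre" ([column, row] in pixels: a listed point, or the origin of a listed thing).
The state is a dict: "time_s": time; "joints": joint angles; "dq": joint speeds; "tau": joint torques, N m; "eef_pos": TCP position; "ee_rot": TCP orientation; "force": force on the tool from outside, world axes, zero at the start; "wrist_torque": the same for the moment, N m; "grip_width": opening from 0.0 (shut) to 1.0 (fully open); "grip_force": force on a finger pad.
Only numpy, scipy, OpenCV 4.12 (cv2) and the standard library are available. Lean on these libraries where they do the work, as an engineer would, in place of code of your own. Each camera call takes 0.05 s, during which the arm holds its last target. There are 200 camera calls.

TASK

Get the laminator ready for a thick badge: push the roller-gap lever on its top past the first click, all the way to the second stop, and then push the card carrier by its rear tab along the tray until its crossbar is against the front of the machine. Do it all by pushing with the fingers: do not pinch the lever or the tab, do not lift the carrier, and leave the other things on the desk where they are. Finish with the hand clear.

Things in the scene. Friction and masses are not known exactly. Their poses are not given: they have to be found in the camera images.
- laminator: White desktop laminator, fixed, 130 (x) x 356 (y) x 90 mm high, grey end cheeks 98 mm high. Origin on the desk under the housing's centre; x points the way cards are fed (away from the robot), y to the left across it, z up. Front face: plane x = -65 mm. Flat top at z = 90 mm, bare from y = -165 to +25 mm but for the lever; no need to touch the rest.
- throat (a point): Middle of the sill of the laminator's feed throat, on its front face, at laminator (-65, 0, 20) mm; axes as the laminator's. The throat is 110 mm wide, 21 mm high. From here a black tray runs 140 mm out towards -x: floor level with this point, 96 mm wide between two side fences 8 mm higher than the floor.
- gap_lever (a joint): Travel of the roller-gap lever, m: 0 closed, 0.028 first notch (thin; click), 0.056 second and last stop (thick; end of travel). Grows as the lever slides along laminator +y. Starts at 0 to 0.004. A spring detent draws it into the nearest notch: about 7 to 8 N of push to leave either notch, friction included; it stays put when left in a notch.
- lever_mid (a point): Centre of the lever's grip, moving with it: an upright black paddle on the laminator's top, 22 mm (laminator x) x 10 mm (laminator y, the way it slides) x 34 mm high; foot at z = 91, this point at z = 108, top at z = 125 mm in the laminator's frame. It lies at laminator x = -30 mm, y = -95 mm + joint value; axes as the laminator's.
- carrier: Grey plastic card carrier, about 0.15 kg, loose on the tray between the fences (3 mm play each side): plate 90 mm wide, 6 mm thick, from x = -73 to +65 mm in its own frame, a white badge on its front half. Origin on the underside, below the crossbar's front face; x points into the machine, z up. Home: origin at laminator x = -65 mm; it starts 28 to 50 mm short of that.
- crossbar (a point): Middle of the front face of the carrier's crossbar, 18 mm above the carrier's underside (carrier x = 0); axes as the carrier's. The bar is 90 mm wide, 12 mm thick, 36 mm high, and is too high for the throat: at home this face is against the machine's front face.
- tab_mid (a point): Middle of the carrier's upright rear tab: 50 mm wide, 8 mm thick (carrier x = -73 to -65 mm), top 46 mm above the carrier's underside; this point is 26 mm above the underside; axes as the carrier's. Its rear face, which is pushed, lies 4 mm behind this point, towards carrier -x.
- tape_roll: Roll of clear tape, 84 mm across, 24 mm high, lying on top of the laminator's left half. Origin: centre of its underside. Leave alone.
- stapler: Black stapler, 135 x 34 x 49 mm, beside the tray on the right. Origin: centre of its underside. Leave alone.
- mug: White mug, 80 mm across with a handle, 90 mm high, beside the tray on the left. Origin: centre of its underside. Leave alone.
- glue: White glue bottle, 40 mm across, 110 mm high, standing to the left. Origin: centre of its underside. Leave alone.
- calculator: Black desk calculator, 150 x 100 x 26 mm, to the right. Origin: centre of its underside. Leave alone.
Not all that is in view belongs to the job. What is shaped like the carrier but pink is not meant.

How it is judged (in metres and radians):
On the way, in this order (a step that is already met when the one before it is completed fails the run):
1. the lever is at its second stop (value of joint gap_lever above 0.052 m), for 0.2 s.
2. then the carrier is home, its crossbar against the front of the machine (value of joint gap_lever above 0.052 m and x of carrier in the frame of laminator above -0.069 m and y of carrier in the frame of laminator between -0.008 and 0.008 m and z of carrier in the frame of laminator below 0.026 m and angle between carrier's own z axis and vertical below 0.08 rad), for 0.2 s.
At the end, for the whole second after the job is handed in: The lever stands within 4 mm of its second stop, at rest; the carrier lies flat on the tray (tilt under 0.08 rad) between the fences, its crossbar within 4 mm of the machine's front face, at rest (all of step 2 and velocity of joint gap_lever between -0.005 and 0.005 m/s and linear speed of carrier below 0.01 m/s); the robot touches nothing.
It fails at once if the carrier was lifted or tipped (z of carrier in the frame of laminator above 0.032 m or angle between carrier's own z axis and vertical above 0.25 rad).
It fails at once if the carrier's tab was pinched between the fingers (contact force between the fingers and carrier above 1 N and x of the grasp point in the frame of tab_mid between -0.004 and 0.004 m and y of the grasp point in the frame of tab_mid between -0.029 and 0.029 m and z of the grasp point in the frame of tab_mid below 0.033 m).
It fails at once if the lever was pinched between the fingers (contact force between the fingers and gap_lever above 1 N and horizontal distance between the grasp point and lever_mid below 0.006 m and z of the grasp point in the frame of lever_mid below 0.029 m).
It fails at once if a bystander was moved more than 30 mm (distance of any of tape_roll, stapler, mug, glue, calculator from where it was at the start of the episode above 0.03 m).
It fails at once if a bystander was tipped over (angle between any of tape_roll, stapler, mug, glue, calculator's own z axis and vertical above 0.5 rad).
It also fails if it takes over 42 s, if anything falls off the work surface, if the arm or the gripper's body presses on something with over 40 N, if the wrist force passes 120 N, or if a joint passes its speed limit or range.

## Working session

There is one attempt and no reset: what is moved stays moved. The work goes in short steps, Python scripts to look and compute and a shell command to move; the robot and the scene stay as the last step left them, time stands still between calls to the robot, and variables do not carry over. Pictures are saved under pics/ and viewed, at most 10 in all, crops included, and the job is handed in when it is done.

```bash
mkdir -p pics
cat > h.py <<'E'
import numpy as np, cv2
from rig import *
def world(c,px,z=None):
    T=np.linalg.inv(c["camera_from_world"]);u,v=px
    d=np.array([(u-c["cx"])/c["fx"],-(v-c["cy"])/c["fy"],-1.])
    o=T[:3,3];r=T[:3,:3]@d
    if z is not None: return o+r*(z-o[2])/r[2]
    k=c["depth"][int(round(v)),int(round(u))]
    return o+r*k
def cloud(c):
    T=np.linalg.inv(c["camera_from_world"]);v,u=np.mgrid[:384,:512]
    k=c["depth"];p=np.stack([(u-c["cx"])/c["fx"]*k,-(v-c["cy"])/c["fy"]*k,-k],-1)
    return p@T[:3,:3].T+T[:3,3]
E
python3 - <<'E'
from h import *
np.set_printoptions(precision=1,suppress=True)
for n in("scene","top"):
    c=capture(n);cv2.imwrite(f"pics/{n}1.png",c["color"][...,::-1]);np.savez(f"{n}1.npz",**c)
    print(n,np.linalg.inv(c["camera_from_world"])[:3,3],c["fx"])
    for q,z in(("laminator",0),("throat",20),("lever_mid",108),("crossbar",38),("tab_mid",46),("carrier",20),("tape_roll",90),("stapler",0),("mug",0),("glue",0),("calculator",0)):
        print(q,[(round(r["conf"],2),np.round(r["centre"]),world(c,r["centre"],z)) for r in place_of(q,n)[:3]])
print(sense())
E
```

```text
scene [1206.7  142.9 1126.2] 362.07562032017745
laminator [(0.64, array([260., 242.]), array([649.9,  38.1,   0. ]))]
throat [(0.92, array([256., 221.]), array([582.6,   9.4,  20. ]))]
lever_mid [(0.44, array([226., 224.]), array([661.4, -72.3, 108. ])), (0.35, array([218., 203.]), array([ 590.7, -118.7,  108. ])), (0.18, array([294., 210.]), array([560.9, 136.3, 108. ]))]
crossbar [(0.96, array([258., 206.]), array([530.5,   6.4,  38. ])), (0.57, array([309., 171.]), array([332.2, 165. ,  38. ])), (0.57, array([350., 257.]), array([658.5, 342.6,  38. ]))]
tab_mid [(0.75, array([254., 190.]), array([470.7, -20.6,  46. ])), (0.75, array([316., 156.]), array([258.8, 181. ,  46. ])), (0.61, array([353., 281.]), array([740.5, 353.5,  46. ]))]
carrier [(0.92, array([258., 214.]), array([548.7,  12.2,  20. ])), (0.61, array([306., 172.]), array([327.1, 152.2,  20. ])), (0.58, array([348., 260.]), array([662. , 340.2,  20. ]))]
tape_roll [(0.65, array([287., 230.]), array([631.7, 124.6,  90. ]))]
stapler [(0.81, array([216., 203.]), array([ 526.8, -153. ,    0. ]))]
mug [(0.79, array([292.,
[... 1372 characters left out ...]
array([251., 208.]), array([480. ,  -1.1,   0. ]))]
mug [(0.67, array([210., 210.]), array([471.5, 130.1,   0. ]))]
glue [(0.72, array([115., 192.]), array([528.6, 440.2,   0. ])), (0.63, array([244., 160.]), array([642.3,  23.7,   0. ]))]
calculator [(0.71, array([384., 209.]), array([ 479.8, -433.6,    0. ]))]
{'time_s': 1.2, 'joints': array([ 1. ,  0.3,  1.5, -0. ,  1.3, -0.2]), 'dq': array([-0.,  0.,  0., -0.,  0., -0.]), 'tau': array([  0. , -41.2, -26. ,  -0. ,   0. ,   0. ]), 'eef_pos': array([202.9, 484.2, 231.3]), 'ee_rot': array([ 0. ,  0.2,  1. , -0. ]), 'force': array([-0.6,  0.3,  0.2]), 'wrist_torque': array([0.1, 0. , 0. ]), 'grip_force': 0.0, 'grip_width': 1.0021342526874997}
```

View pics/scene1.png

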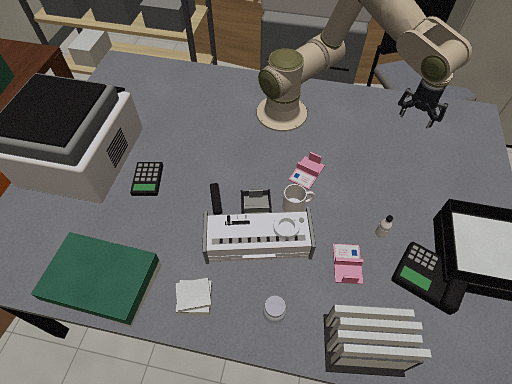

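View pics/top1.png

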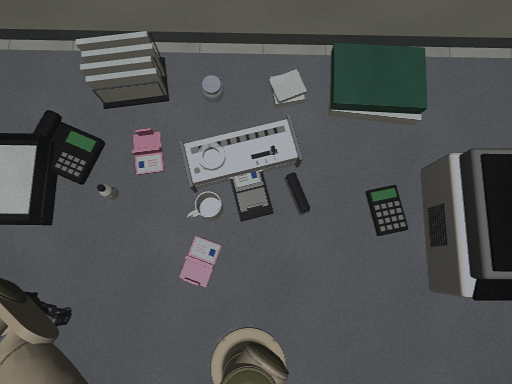

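The top view shows the laminator at about (240,152), yawed. Its lever is near (273,150), the grey carrier near (252,195) with its tab at (255,208), the stapler at (297,193), the mug at (208,205), and the tape at (212,157). The pink look-alikes are away from the work.

Run:
```python
from h import *
np.set_printoptions(precision=1,suppress=True)
t=dict(np.load("top1.npz"));s=dict(np.load("scene1.npz"))
for n,c in(("top",t),("scene",s)):
    P=cloud(c);ok=c["depth"]>0
    reg=ok&(P[...,0]>540)&(P[...,0]<740)&(P[...,1]>-190)&(P[...,1]<240)
    print(n)
    for lo,hi in((84,102),(86,94)):
        m=reg&(P[...,2]>lo)&(P[...,2]<hi)
        r=cv2.minAreaRect(P[m][:,:2].astype(np.float32));print(m.sum(),r, np.median(P[m][:,2]))
    m=reg&(P[...,2]>112)&(P[...,2]<135); print("high",P[m][:20])
    m=ok&(P[...,0]>440)&(P[...,0]<600)&(P[...,1]>-60)&(P[...,1]<70)&(P[...,2]>48)&(P[...,2]<75)
    print("carr",P[m])
a=cv2.resize(t["color"][120:230,180:320],None,fx=5.5,fy=5.2,interpolation=2)[...,::-1];cv2.imwrite("pics/c1.png",a)
a=cv2.resize(s["color"][170:270,190:330],None,fx=5.5,fy=5.5,interpolation=2)[...,::-1];cv2.imwrite("pics/c2.png",a)
```

```text
top
4204 ((645.7987060546875, 33.68571472167969), (139.9732666015625, 359.9690246582031), 13.160947799682617) 90.64425122686248
3573 ((646.8375244140625, 31.197280883789062), (139.6778564453125, 355.0145263671875), 12.961008071899414) 90.34203325690987
high [[663.7 131.4 115.3]
 [663.5 128.3 115.9]
 [664.6 125.6 112.7]
 [663.7 122.3 115.6]
 [663.9 119.3 115.3]
 [664.1 116.3 114.7]
 [661.1 140.6 113.4]
 [661.4 137.6 112.5]
 [660.3 134.2 115.8]
 [660.6 131.3 115. ]
 [661.4 128.5 112.6]
 [661.1 125.4 113.8]
 [661.  122.3 114.2]
 [660.2 119.  116.8]
 [661.7 116.5 112.3]
 [661.2 113.3 113.9]
 [661.2 107.2 114.1]
 [656.9 143.1 116.3]
 [657.9 140.4 113.5]
 [658.4 137.6 112.1]]
carr [[599.3 -30.9  69.5]
 [595.2 -18.3  72.8]
 [595.9 -21.5  70.1]
 [596.5 -24.7  67.8]
 [597.8 -27.9  62.8]
 [598.4 -31.1  60.6]
 [599.3 -34.4  57.2]
 [599.9 -37.6  54.9]
 [591.7  -5.9  73.2]
 [593.   -9.1  68.4]
 [593.2 -12.2  67.6]
 [594.5 -15.4  62.7]
 [596.2 -18.7  55.9]
 [596.  -21.8  56.9]
 [597.3 -25.1  52.1]
 [598.1 -28.3  49. ]
 [589.2   6.5  69.8]
 [590.4   3.4  65.3]
 [591.    0.2  63.1]
 [590.8  -2.9  63
[... 7713 characters left out ...]
 59. ]
 [557.5 -37.3  53.8]
 [556.7 -33.9  53.7]
 [558.2 -29.8  57.5]
 [556.7 -26.7  56.1]
 [554.2 -23.7  53.3]
 [551.2 -20.8  49.6]
 [554.8 -16.4  56.7]
 [555.7 -12.6  59.4]
 [551.7  -9.9  54.1]
 [548.   -7.2  49.2]
 [550.1  -3.1  53.9]
 [548.8   0.2  53. ]
 [547.3   3.4  51.7]
 [545.3   6.6  49.8]
 [543.8   9.9  48.4]
 [547.4  14.1  55.5]
 [542.8  16.8  49.2]
 [542.7  20.4  50.3]
 [541.7  23.8  49.9]
 [542.8  31.1  54.2]
 [538.6  33.9  48.5]
 [537.8  37.3  48.5]
 [537.6  40.8  49.4]
 [537.1  44.3  49.8]
 [535.7  47.6  48.6]
 [559.6 -36.8  50.7]
 [558.  -33.7  49.3]
 [557.5 -30.2  49.6]
 [556.4 -26.9  49. ]
 [554.9 -16.4  50.2]
 [554.6 -12.9  50.9]
 [552.1  -9.9  48. ]
 [548.6  18.   52.2]]
```

View pics/c1.png

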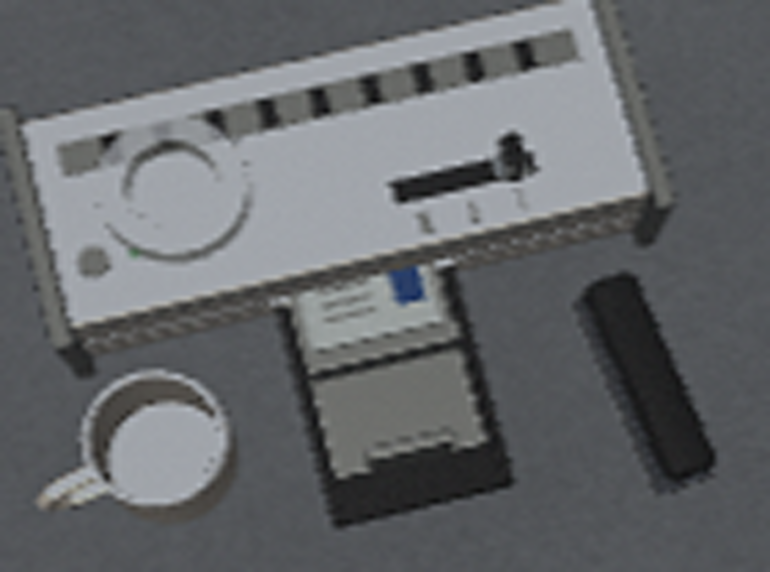

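View pics/c2.png

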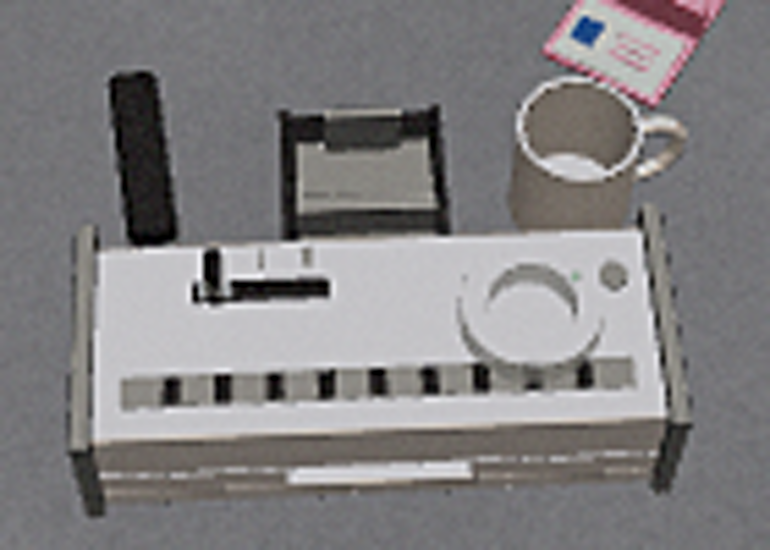

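The crops give a consistent picture. The lever is at its closed, right-hand end, and the carrier's tab and bar line up with the laminator at about 13.5° yaw. I'll use laminator ≈ (648, 31) and refine as I go.

```bash
cat >> h.py <<'E'
from scipy.spatial.transform import Rotation as Ro
L0=np.array([648.,31,0]);YAW=np.radians(13.5)
RL=Ro.from_euler("z",YAW).as_matrix()
def lam(p): return RL.T@(np.asarray(p)-L0)
def go(target):  # target in laminator frame -> shift in tool axes
    s=sense();w,x,y,z=s["ee_rot"];R=Ro.from_quat([x,y,z,w]).as_matrix()
    print("t",s["time_s"],"lam",np.round(lam(s["eef_pos"]),1),"F",np.round(RL.T@s["force"],1),"q",np.round(s["joints"],2),"dy_yaw",round(YAW+np.pi/2-np.arctan2(R[1,1],R[0,1]),3))
    print("shift tool",np.round(R.T@(L0+RL@np.asarray(target,float)-s["eef_pos"]),1))
    print("tool x,y in lam",np.round(RL.T@R[:,0],2),np.round(RL.T@R[:,1],2))
E
python3 - <<'E'
from h import *
t=dict(np.load("top1.npz"));s=dict(np.load("scene1.npz"))
for c in(t,s):
    P=cloud(c);Q=(P-L0)@RL
    for nm,(x0,x1,y0,y1,z0,z1) in dict(tab=(-200,-150,-40,40,60,72),bar=(-130,-85,-60,60,50,62),lev=(-50,-10,-115,-75,112,132)).items():
        m=(c["depth"]>0)&np.all((Q>[x0,y0,z0])&(Q<[x1,y1,z1]),-1)
        q=Q[m];print(nm,len(q),np.round(q.mean(0),1),np.round(q.min(0),1),np.round(q.max(0),1),"slope",np.polyfit(q[:,1],q[:,0],1)[0].round(3))
go([-30,-132,231])
E
python3 -m jog '[{"az":-0.16,"jaw":1},{"az":-0.16,"jaw":1},{"az":-0.16,"jaw":1},{"az":-0.157,"jaw":1}]'; python3 -c "
from h import *;go([-30,-132,200])"
```

```text
tab 41 [-173.9    0.9   65.9] [-178.   -22.9   62.6] [-169.6   24.8   70. ] slope -0.013
bar 115 [-111.     2.3   55.8] [-117.7  -43.5   51. ] [-104.5   46.    61. ] slope -0.027
lev 30 [-28.5 -91.4 122.4] [-38.  -97.3 113. ] [-15.4 -86.6 128. ] slope -0.052
tab 29 [-170.9   -3.3   64.3] [-177.6  -26.9   60.4] [-166.    19.7   70.4] slope -0.076
bar 84 [-108.4   -0.9   54.5] [-117.   -45.3   50.2] [-99.6  42.6  59.4] slope -0.048
lev 22 [-23.3 -95.1 122.6] [-35.7 -98.5 114.6] [-13.7 -91.8 127.1] slope 0.188
t 1.2 lam [-327.   544.6  231.3] F [-0.5  0.5  0.2] q [ 0.95  0.31  1.5  -0.    1.33 -0.22] dy_yaw 0.632
shift tool [-6.395e+02 -3.702e+02  3.000e-01]
tool x,y in lam [-0.81  0.59 -0.  ] [ 0.59  0.81 -0.  ]
t 1.2 lam [-327.   544.6  231.3] F [-0.5  0.5  0.2] q [ 0.95  0.31  1.5  -0.    1.33 -0.22] dy_yaw 0.632
shift tool [-639.5 -370.2   31.3]
tool x,y in lam [-0.81  0.59 -0.  ] [ 0.59  0.81 -0.  ]schema error: expected keys tx, ty, tz, ax, ay, az, jaw
```

```bash
python3 -m jog '[{"tx":0,"ty":0,"tz":0,"ax":0,"ay":0,"az":-0.16,"jaw":1},{"tx":0,"ty":0,"tz":0,"ax":0,"ay":0,"az":-0.16,"jaw":1},{"tx":0,"ty":0,"tz":0,"ax":0,"ay":0,"az":-0.16,"jaw":1},{"tx":0,"ty":0,"tz":0,"ax":0,"ay":0,"az":-0.157,"jaw":1}]'; python3 -c "
from h import *;go([-30,-132,200])"
```

```text
time_s: 1.7
eef_pos: [202.9, 484.2, 231.3]
ee_rot: [-0.0, -0.122, 0.992, -0.0]
force: [-0.6, 0.1, 0.2]
grip_width: 0.143
grip_force: 0.0
t 1.7 lam [-327.   544.6  231.3] F [-0.6  0.3  0.2] q [ 0.95  0.31  1.5  -0.    1.33 -0.87] dy_yaw -0.01
shift tool [-290.4 -679.5   31.3]
tool x,y in lam [-1.   -0.01  0.  ] [-0.01  1.   -0.  ]
```

```bash
R='x'; python3 -m jog '[{"tx":-23,"ty":-54,"tz":0,"ax":0,"ay":0,"az":0,"jaw":1},{"tx":-23,"ty":-54,"tz":0,"ax":0,"ay":0,"az":0,"jaw":1},{"tx":-23,"ty":-54,"tz":0,"ax":0,"ay":0,"az":0,"jaw":1},{"tx":-23,"ty":-54,"tz":0,"ax":0,"ay":0,"az":0,"jaw":1},{"tx":-23,"ty":-54,"tz":0,"ax":0,"ay":0,"az":0,"jaw":1}]' && python3 -m jog '[{"tx":-23,"ty":-54,"tz":0,"ax":0,"ay":0,"az":0,"jaw":1},{"tx":-23,"ty":-54,"tz":0,"ax":0,"ay":0,"az":0,"jaw":1},{"tx":-23,"ty":-54,"tz":0,"ax":0,"ay":0,"az":0,"jaw":1},{"tx":-23,"ty":-54,"tz":0,"ax":0,"ay":0,"az":0,"jaw":1},{"tx":-23,"ty":-54,"tz":0,"ax":0,"ay":0,"az":0,"jaw":1}]'; python3 -c "
from h import *;go([-30,-132,160])"
```

```text
time_s: 2.33
eef_pos: [379.8, 247.7, 231.5]
ee_rot: [0.0, -0.12, 0.993, 0.0]
force: [0.9, 1.3, -0.4]
grip_width: -0.002
grip_force: 0.0
time_s: 2.95
eef_pos: [555.7, 12.6, 231.4]
ee_rot: [0.0, -0.12, 0.993, 0.0]
force: [0.3, 1.1, 0.2]
grip_width: -0.001
grip_force: 0.0
t 2.95 lam [-94.    3.7 231.4] F [0.6 1.  0.2] q [-0.19  0.38  1.4   0.    1.36 -2.  ] dy_yaw -0.004
shift tool [ -63.4 -136.    71.4]
tool x,y in lam [-1. -0. -0.] [-0.  1. -0.]
```

```bash
python3 -m jog '[{"tx":-16,"ty":-40,"tz":0,"ax":0,"ay":0,"az":0,"jaw":1},{"tx":-16,"ty":-40,"tz":0,"ax":0,"ay":0,"az":0,"jaw":1},{"tx":-16,"ty":-39,"tz":25,"ax":0,"ay":0,"az":0,"jaw":1},{"tx":-4,"ty":-6,"tz":40,"ax":0,"ay":0,"az":0,"jaw":1},{"tx":0,"ty":0,"tz":0,"ax":0,"ay":0,"az":0,"jaw":1}]'
python3 - <<'E'
from h import *
go([-30,-132,108])
for n in("top","scene"):
    c=capture(n);cv2.imwrite(f"pics/{n}2.png",cv2.resize(c["color"][100:260,170:330],None,fx=3.5,fy=3.5)[...,::-1])
cv2.imwrite("pics/c3.png",np.hstack([cv2.resize(cv2.imread(f"pics/{n}2.png"),(400,400)) for n in("top","scene")]))
E
```

```text
time_s: 3.58
eef_pos: [633.8, -94.6, 163.3]
ee_rot: [-0.003, -0.119, 0.993, 0.001]
force: [-0.0, 0.5, -0.9]
grip_width: -0.002
grip_force: 0.0
t 3.575 lam [ -43.1 -118.8  163.3] F [ 0.1  0.5 -0.9] q [-0.33  0.63  1.2   0.    1.32 -2.14] dy_yaw -0.004
shift tool [-13.4 -13.4  55.1]
tool x,y in lam [-1.   -0.    0.01] [-0.  1.  0.]
```

View pics/c3.png

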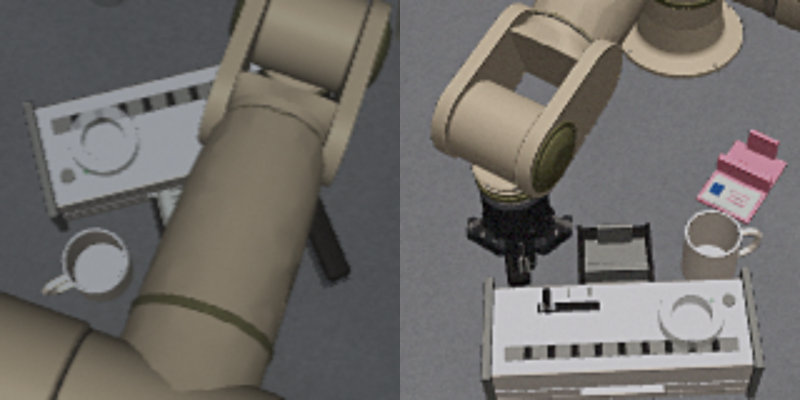

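The scene view shows the shut fingers at about (518,265), front-right of the lever at (547,298). The area around them is clear, so I descend beside the lever.

```bash
python3 -m jog '[{"tx":-14,"ty":-14,"tz":0,"ax":0,"ay":0,"az":0,"jaw":1},{"tx":0,"ty":0,"tz":27,"ax":0,"ay":0,"az":0,"jaw":1},{"tx":0,"ty":0,"tz":26,"ax":0,"ay":0,"az":0,"jaw":1},{"tx":0,"ty":0,"tz":0,"ax":0,"ay":0,"az":0,"jaw":1}]'; python3 -c "
from h import *;go([-30,-125,107])"
```

```text
time_s: 4.18
eef_pos: [651.7, -104.3, 113.8]
ee_rot: [-0.0, -0.12, 0.993, 0.0]
force: [0.3, -0.4, 0.5]
grip_width: 0.001
grip_force: 0.0
t 4.175 lam [ -28.  -132.4  113.8] F [ 0.2 -0.5  0.5] q [-0.34  0.71  1.19 -0.    1.24 -2.15] dy_yaw -0.005
shift tool [2.  7.4 6.8]
tool x,y in lam [-1.   -0.01  0.  ] [-0.01  1.    0.  ]
```

```bash
python3 -m jog '[{"tx":2,"ty":4,"tz":7,"ax":0,"ay":0,"az":0,"jaw":1},{"tx":0,"ty":5,"tz":0,"ax":0,"ay":0,"az":0,"jaw":1},{"tx":0,"ty":0,"tz":0,"ax":0,"ay":0,"az":0,"jaw":1}]'; python3 -m jog '[{"tx":0,"ty":6,"tz":0,"ax":0,"ay":0,"az":0,"jaw":1},{"tx":0,"ty":6,"tz":0,"ax":0,"ay":0,"az":0,"jaw":1}]';  python3 -c "
from h import *;go([-30,-58.5,107])"
```

```text
time_s: 4.55
eef_pos: [648.1, -96.1, 107.2]
ee_rot: [0.001, -0.12, 0.993, -0.0]
force: [1.0, -0.4, 0.9]
grip_width: 0.0
grip_force: 0.0
time_s: 4.8
eef_pos: [645.1, -85.1, 106.6]
ee_rot: [0.0, -0.12, 0.993, -0.001]
force: [1.2, -5.8, 0.0]
grip_width: 0.0
grip_force: 3.0
t 4.8 lam [ -29.9 -112.2  106.6] F [-0.2 -5.9  0. ] q [-0.31  0.7   1.23 -0.    1.21 -2.12] dy_yaw -0.005
shift tool [-0.2 53.7 -0.5]
tool x,y in lam [-1. -0. -0.] [-0.  1. -0.]
```

```bash
python3 -m jog '[{"tx":0,"ty":8,"tz":0,"ax":0,"ay":0,"az":0,"jaw":1},{"tx":0,"ty":9,"tz":0,"ax":0,"ay":0,"az":0,"jaw":1},{"tx":0,"ty":9,"tz":0,"ax":0,"ay":0,"az":0,"jaw":1},{"tx":0,"ty":9,"tz":0,"ax":0,"ay":0,"az":0,"jaw":1},{"tx":0,"ty":9,"tz":0,"ax":0,"ay":0,"az":0,"jaw":1}]'; python3 -m jog '[{"tx":0,"ty":4,"tz":0,"ax":0,"ay":0,"az":0,"jaw":1},{"tx":0,"ty":3,"tz":0,"ax":0,"ay":0,"az":0,"jaw":1},{"tx":0,"ty":0,"tz":0,"ax":0,"ay":0,"az":0,"jaw":1}]';  python3 -c "
from h import *;go([-30,-58.5,107])"
```

```text
time_s: 5.42
eef_pos: [634.4, -42.3, 106.3]
ee_rot: [-0.0, -0.12, 0.993, -0.0]
force: [0.9, 0.5, 0.2]
grip_width: 0.0
grip_force: 0.0
time_s: 5.8
eef_pos: [632.9, -35.1, 106.3]
ee_rot: [0.0, -0.12, 0.993, 0.0]
force: [-0.4, -0.6, 0.7]
grip_width: -0.001
grip_force: 0.0
t 5.8 lam [-30.2 -60.8 106.3] F [-0.5 -0.5  0.7] q [-0.24  0.66  1.3   0.    1.18 -2.05] dy_yaw -0.005
shift tool [-0.2  2.3 -0.7]
tool x,y in lam [-1. -0. -0.] [-0.  1.  0.]
```

Next I go to the stop in small steps, watching the force.

```bash
for i in 1; do python3 -m jog '[{"tx":0,"ty":3,"tz":0,"ax":0,"ay":0,"az":0,"jaw":1},{"tx":0,"ty":2,"tz":0,"ax":0,"ay":0,"az":0,"jaw":1},{"tx":0,"ty":0,"tz":0,"ax":0,"ay":0,"az":0,"jaw":1}]'; done;  python3 - <<'E'
from h import *
go([-30,-56,107])
c=capture("scene");Q=(cloud(c)-L0)@RL
m=(c["depth"]>0)&np.all((Q>[-48,-52,112])&(Q<[-5,-20,132]),-1);q=Q[m];print(len(q),np.round(q,0).tolist())
cv2.imwrite("pics/c4.png",cv2.resize(c["color"][190:270,190:320],None,fx=5,fy=5,interpolation=2)[...,::-1])
E
```

```text
time_s: 6.18
eef_pos: [632.2, -32.8, 106.4]
ee_rot: [0.001, -0.119, 0.993, -0.002]
force: [3.1, -10.2, -2.2]
grip_width: -0.001
grip_force: 5.4
t 6.175 lam [-30.2 -58.4 106.4] F [  0.6 -10.6  -2.2] q [-0.24  0.66  1.3  -0.    1.18 -2.04] dy_yaw -0.004
shift tool [-0.2  2.3 -0.6]
tool x,y in lam [-1. -0. -0.] [-0.  1. -0.]
30 [[-33.0, -44.0, 125.0], [-35.0, -41.0, 121.0], [-34.0, -37.0, 122.0], [-29.0, -44.0, 125.0], [-27.0, -41.0, 128.0], [-28.0, -37.0, 125.0], [-22.0, -50.0, 130.0], [-22.0, -47.0, 130.0], [-26.0, -44.0, 123.0], [-24.0, -41.0, 126.0], [-25.0, -37.0, 125.0], [-23.0, -50.0, 123.0], [-23.0, -47.0, 122.0], [-23.0, -44.0, 122.0], [-24.0, -41.0, 120.0], [-21.0, -37.0, 125.0], [-24.0, -51.0, 114.0], [-24.0, -47.0, 114.0], [-19.0, -44.0, 123.0], [-18.0, -41.0, 124.0], [-20.0, -38.0, 121.0], [-21.0, -34.0, 118.0], [-19.0, -44.0, 117.0], [-15.0, -41.0, 123.0], [-17.0, -38.0, 119.0], [-16.0, -34.0, 120.0], [-17.0, -44.0, 114.0], [-16.0, -41.0, 115.0], [-16.0, -38.0, 115.0], [-16.0, -34.0, 116.0]]
```

View pics/c4.png

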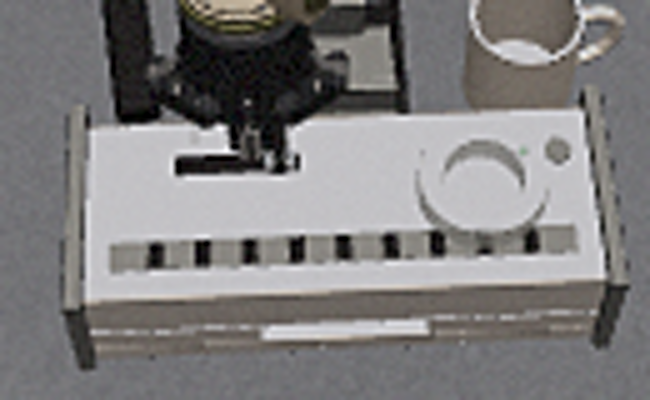

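The lever, at about (283,158), is now at the slot's far end and the force is building. One slight further push will confirm the stop, then I back off and lift.

```bash
python3 -m jog '[{"tx":0,"ty":3,"tz":0,"ax":0,"ay":0,"az":0,"jaw":1},{"tx":0,"ty":0,"tz":0,"ax":0,"ay":0,"az":0,"jaw":1}]'; python3 -m jog '[{"tx":0,"ty":-8,"tz":0,"ax":0,"ay":0,"az":0,"jaw":1},{"tx":0,"ty":-14,"tz":0,"ax":0,"ay":0,"az":0,"jaw":1},{"tx":0,"ty":0,"tz":-35,"ax":0,"ay":0,"az":0,"jaw":1},{"tx":0,"ty":0,"tz":-35,"ax":0,"ay":0,"az":0,"jaw":1},{"tx":20,"ty":0,"tz":-10,"ax":0,"ay":0,"az":0,"jaw":1}]';  python3 -c "
from h import *;go([-215,0,180])"
```

```text
time_s: 6.48
eef_pos: [632.1, -32.4, 106.5]
ee_rot: [0.001, -0.119, 0.993, -0.004]
force: [5.0, -21.5, -4.4]
grip_width: -0.002
grip_force: 11.0
time_s: 7.1
eef_pos: [617.8, -54.1, 188.5]
ee_rot: [0.002, -0.12, 0.993, -0.001]
force: [-0.0, -0.9, -0.3]
grip_width: 0.003
grip_force: 0.0
t 7.1 lam [-49.2 -75.7 188.5] F [-0.2 -0.9 -0.3] q [-0.28  0.55  1.25  0.    1.33 -2.09] dy_yaw -0.005
shift tool [165.4  76.6   7.8]
tool x,y in lam [-1.   -0.01 -0.  ] [-0.01  1.   -0.  ]
```

```bash
python3 -m jog '[{"tx":42,"ty":19,"tz":0,"ax":0,"ay":0,"az":0,"jaw":1},{"tx":42,"ty":19,"tz":0,"ax":0,"ay":0,"az":0,"jaw":1},{"tx":42,"ty":19,"tz":0,"ax":0,"ay":0,"az":0,"jaw":1},{"tx":41,"ty":18,"tz":10,"ax":0,"ay":0,"az":0,"jaw":1},{"tx":0,"ty":0,"tz":45,"ax":0,"ay":0,"az":0,"jaw":1}]';python3 -m jog '[{"tx":0,"ty":0,"tz":0,"ax":0,"ay":0,"az":0,"jaw":1}]';  python3 - <<'E'
from h import *
go([-215,-1,40])
c=capture("scene");Q=(cloud(c)-L0)@RL
for nm,lo,hi in(("tab",(-190,-40,58),(-150,40,69)),("lever",(-48,-75,112),(-5,-20,132))):
    m=(c["depth"]>0)&np.all((Q>lo)&(Q<hi),-1);q=Q[m]
    if len(q): print(nm,len(q),q.mean(0).round(1),q.min(0).round(),q.max(0).round())
E
```

```text
time_s: 7.72
eef_pos: [436.5, -20.7, 133.1]
ee_rot: [0.003, -0.12, 0.993, -0.001]
force: [1.3, -0.1, -0.4]
grip_width: 0.001
grip_force: 0.0
time_s: 7.85
eef_pos: [435.5, -20.4, 130.0]
ee_rot: [-0.002, -0.12, 0.993, 0.001]
force: [-0.7, -0.2, 0.6]
grip_width: 0.003
grip_force: 0.0
t 7.85 lam [-218.6   -0.4  130. ] F [-0.7 -0.   0.6] q [-0.32  0.24  1.89  0.    1.02 -2.13] dy_yaw -0.004
shift tool [-4.  -0.9 90. ]
tool x,y in lam [-1. -0.  0.] [-0.  1.  0.]
tab 36 [-170.5   -3.5   63.5] [-178.  -27.   59.] [-167.   20.   68.]
lever 23 [-23.  -40.2 120.8] [-34. -44. 112.] [-15. -34. 127.]
```

```bash
python3 -m jog '[{"tx":0,"ty":-1,"tz":30,"ax":0,"ay":0,"az":0,"jaw":1},{"tx":0,"ty":0,"tz":30,"ax":0,"ay":0,"az":0,"jaw":1},{"tx":0,"ty":0,"tz":30,"ax":0,"ay":0,"az":0,"jaw":1},{"tx":0,"ty":0,"tz":0,"ax":0,"ay":0,"az":0,"jaw":1}]'; python3 -m jog '[{"tx":-8,"ty":0,"tz":0,"ax":0,"ay":0,"az":0,"jaw":1},{"tx":-8,"ty":0,"tz":0,"ax":0,"ay":0,"az":0,"jaw":1},{"tx":-6,"ty":0,"tz":0,"ax":0,"ay":0,"az":0,"jaw":1},{"tx":-6,"ty":0,"tz":0,"ax":0,"ay":0,"az":0,"jaw":1},{"tx":0,"ty":0,"tz":0,"ax":0,"ay":0,"az":0,"jaw":1}]'; python3 -c "
from h import *;go([-149,-1,40])"
```

```text
time_s: 8.4
eef_pos: [437.3, -21.8, 41.3]
ee_rot: [-0.001, -0.12, 0.993, 0.0]
force: [-0.0, 0.4, -0.4]
grip_width: -0.0
grip_force: 0.0
time_s: 9.02
eef_pos: [464.5, -14.9, 41.3]
ee_rot: [0.0, -0.12, 0.993, -0.0]
force: [0.3, 0.2, -0.6]
grip_width: 0.002
grip_force: 0.0
t 9.025 lam [-189.1   -1.8   41.3] F [ 0.4  0.1 -0.6] q [-0.28  0.44  1.89 -0.    0.81 -2.1 ] dy_yaw -0.005
shift tool [-40.1   0.6   1.4]
tool x,y in lam [-1. -0. -0.] [-0.  1. -0.]
```

```bash
python3 -m jog '[{"tx":-6,"ty":0,"tz":0,"ax":0,"ay":0,"az":0,"jaw":1},{"tx":-6,"ty":0,"tz":0,"ax":0,"ay":0,"az":0,"jaw":1},{"tx":-6,"ty":0,"tz":0,"ax":0,"ay":0,"az":0,"jaw":1},{"tx":-6,"ty":0,"tz":0,"ax":0,"ay":0,"az":0,"jaw":1},{"tx":-5,"ty":0,"tz":0,"ax":0,"ay":0,"az":0,"jaw":1}]'; python3 -m jog '[{"tx":-4,"ty":0,"tz":0,"ax":0,"ay":0,"az":0,"jaw":1},{"tx":0,"ty":0,"tz":0,"ax":0,"ay":0,"az":0,"jaw":1}]'; python3 -c "
from h import *;go([-149,-1,40])"
```

```text
time_s: 9.65
eef_pos: [492.7, -8.0, 41.3]
ee_rot: [-0.0, -0.12, 0.993, -0.0]
force: [-1.0, -0.6, 0.0]
grip_width: 0.001
grip_force: 0.4
time_s: 9.9
eef_pos: [496.5, -7.1, 41.3]
ee_rot: [0.0, -0.12, 0.993, -0.0]
force: [-0.3, -0.2, -0.0]
grip_width: 0.001
grip_force: 0.0
t 9.9 lam [-156.2   -1.7   41.3] F [-0.3 -0.1 -0. ] q [-0.25  0.5   1.79  0.    0.85 -2.06] dy_yaw -0.005
shift tool [-7.2  0.6  1.3]
tool x,y in lam [-1. -0. -0.] [-0.  1. -0.]
```

```bash
python3 -m jog '[{"tx":-2,"ty":0,"tz":0,"ax":0,"ay":0,"az":0,"jaw":1},{"tx":-2,"ty":0,"tz":0,"ax":0,"ay":0,"az":0,"jaw":1},{"tx":-1,"ty":0,"tz":0,"ax":0,"ay":0,"az":0,"jaw":1},{"tx":0,"ty":0,"tz":0,"ax":0,"ay":0,"az":0,"jaw":1}]'; python3 -m jog '[{"tx":-2,"ty":0,"tz":0,"ax":0,"ay":0,"az":0,"jaw":1},{"tx":0,"ty":0,"tz":0,"ax":0,"ay":0,"az":0,"jaw":1}]'; python3 -c "
from h import *;go([-149,-1,40])"
```

```text
time_s: 10.4
eef_pos: [501.2, -5.9, 41.3]
ee_rot: [0.0, -0.12, 0.993, -0.0]
force: [-0.5, -0.0, -0.4]
grip_width: -0.0
grip_force: 0.0
time_s: 10.65
eef_pos: [503.2, -5.4, 41.3]
ee_rot: [0.0, -0.12, 0.993, -0.0]
force: [-0.6, -0.6, -0.2]
grip_width: -0.001
grip_force: 0.0
t 10.65 lam [-149.3   -1.6   41.3] F [-0.7 -0.4 -0.2] q [-0.24  0.51  1.77  0.    0.86 -2.06] dy_yaw -0.005
shift tool [-0.3  0.6  1.3]
tool x,y in lam [-1. -0. -0.] [-0.  1. -0.]
```

```bash
python3 -m jog '[{"tx":-2,"ty":0,"tz":0,"ax":0,"ay":0,"az":0,"jaw":1},{"tx":0,"ty":0,"tz":0,"ax":0,"ay":0,"az":0,"jaw":1}]'; python3 -m jog '[{"tx":-2,"ty":0,"tz":0,"ax":0,"ay":0,"az":0,"jaw":1},{"tx":0,"ty":0,"tz":0,"ax":0,"ay":0,"az":0,"jaw":1}]';  python3 - <<'E'
from h import *
go([-149,-1,40])
c=capture("scene");Q=(cloud(c)-L0)@RL
for nm,lo,hi in(("bar",(-130,-60,49),(-66,60,60)),("lever",(-48,-75,112),(-5,-20,132))):
    m=(c["depth"]>0)&np.all((Q>lo)&(Q<hi),-1);q=Q[m]
    if len(q): print(nm,len(q),q.mean(0).round(1),q.min(0).round(),q.max(0).round())
cv2.imwrite("pics/c5.png",cv2.resize(c["color"][170:250,190:320],None,fx=5,fy=5,interpolation=2)[...,::-1])
E
```

```text
time_s: 10.9
eef_pos: [503.6, -5.4, 41.2]
ee_rot: [-0.002, -0.12, 0.993, -0.0]
force: [-8.6, -4.8, 5.9]
grip_width: 0.003
grip_force: 5.0
time_s: 11.15
eef_pos: [503.8, -5.5, 41.2]
ee_rot: [-0.004, -0.12, 0.993, -0.0]
force: [-20.7, -10.9, 14.8]
grip_width: -0.002
grip_force: 11.3
t 11.15 lam [-148.7   -1.8   41.2] F [-22.7  -5.7  14.8] q [-0.24  0.51  1.76 -0.    0.87 -2.05] dy_yaw -0.006
shift tool [0.3 0.8 1.3]
tool x,y in lam [-1.   -0.01  0.01] [-0.01  1.    0.  ]
bar 17 [-128.7   -4.8   54.7] [-130.  -27.   51.] [-127.   18.   60.]
lever 23 [-22.8 -40.1 121.1] [-36. -44. 112.] [-15. -34. 126.]
```

View pics/c5.png

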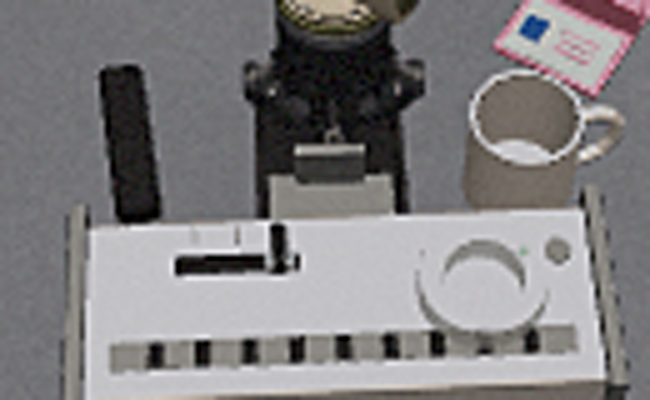

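The crossbar is hard against the front: the tool stopped at x = -149 as expected and the force jumped. The tab is at (330,163) and the lever at (282,245), at its end. I back straight off and lift clear.

```bash
python3 -m jog '[{"tx":8,"ty":0,"tz":0,"ax":0,"ay":0,"az":0,"jaw":1},{"tx":25,"ty":0,"tz":0,"ax":0,"ay":0,"az":0,"jaw":1},{"tx":25,"ty":0,"tz":0,"ax":0,"ay":0,"az":0,"jaw":1},{"tx":10,"ty":0,"tz":-40,"ax":0,"ay":0,"az":0,"jaw":1},{"tx":10,"ty":0,"tz":-50,"ax":0,"ay":0,"az":0,"jaw":1}]'; python3 -m jog '[{"tx":50,"ty":0,"tz":-30,"ax":0,"ay":0,"az":0,"jaw":1},{"tx":40,"ty":0,"tz":-20,"ax":0,"ay":0,"az":0,"jaw":1},{"tx":0,"ty":0,"tz":0,"ax":0,"ay":0,"az":0,"jaw":1},{"tx":0,"ty":0,"tz":0,"ax":0,"ay":0,"az":0,"jaw":1}]';  python3 - <<'E'
from h import *
go([-149,-1,40])
im=[]
for n in("scene","top"):
    c=capture(n);Q=(cloud(c)-L0)@RL
    for nm,lo,hi in(("tab",(-160,-40,58),(-110,40,69)),("bar",(-95,-60,49),(-67,60,60)),("lever",(-48,-75,112),(-5,-20,132))):
        m=(c["depth"]>0)&np.all((Q>lo)&(Q<hi),-1);q=Q[m]
        if len(q): print(n,nm,len(q),q.mean(0).round(1),q.min(0).round(),q.max(0).round(),np.polyfit(q[:,1],q[:,0],1)[0].round(3))
    im.append(cv2.resize(c["color"][120:250,180:320],(400,372),interpolation=2))
cv2.imwrite("pics/c6.png",np.hstack(im)[...,::-1])
E
```

```text
time_s: 11.82
eef_pos: [430.3, -23.0, 132.0]
ee_rot: [-0.001, -0.12, 0.993, 0.0]
force: [0.5, -0.5, 0.5]
grip_width: -0.001
grip_force: 0.0
time_s: 12.32
eef_pos: [344.2, -44.5, 181.2]
ee_rot: [0.0, -0.12, 0.993, -0.0]
force: [-0.4, -0.9, -0.4]
grip_width: -0.003
grip_force: 0.0
t 12.325 lam [-313.    -2.5  181.2] F [-0.5 -0.7 -0.4] q [-0.47 -0.04  2.05  0.    1.13 -2.28] dy_yaw -0.004
shift tool [-163.9    0.8  141.3]
tool x,y in lam [-1. -0. -0.] [-0.  1. -0.]
scene tab 37 [-130.9   -6.1   62.8] [-136.  -27.   59.] [-125.   18.   68.] -0.001
scene lever 23 [-22.8 -40.1 121.3] [-34. -44. 112.] [-15. -34. 126.] 0.421
top tab 40 [-133.8   -1.8   64.8] [-138.  -26.   60.] [-129.   22.   68.] -0.019
top bar 91 [-72.2   0.4  56.2] [-77. -45.  49.] [-67.  44.  60.] -0.006
top lever 29 [-29.8 -36.  122.9] [-40. -42. 113.] [-18. -31. 127.] 0.39
```

View pics/c6.png

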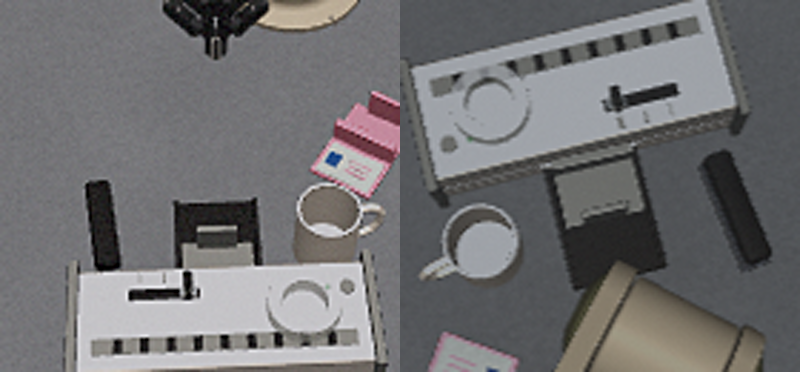

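Both views show the lever at the third mark and the bar flush with the front, with the tab centre at about -133 against -134 expected. The bystanders are unmoved and the hand is clear.

```bash
python3 -c "
from rig import *;print(finish_job())"
```

```text
the job is handed in; nothing more can be done
None
```

The job is handed in: the lever is at its second stop, the carrier's crossbar is against the laminator's front, nothing else on the desk was disturbed, and the hand is clear; `finish_job()` returned no verdict, so this rests on the final pictures and force readings.

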